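# Put the top job tray away under the dust hood

### The arm

A 6-joint arm with a two-finger parallel gripper is mounted at the origin on the work surface. World frame = base frame: x ahead of the robot, y to its left, z up, the work surface at z = 0. Lengths are in m, angles in rad, forces in N, time in s.
With the tool pointing down it reaches from about 0.25 to 0.8 m from the base axis. Payload 3.9 kg.
Tool frame: the origin (TCP) lies midway between the tips of the shut fingers; the grasp point (between the pads) lies 19 mm behind it; z points along the fingers, y is the line along which they close (so a half turn about z gives the same grasp; the last joint's range is limited). The gripper opens to 85 mm and grips with 20 to 120 N. Pads are 22 mm wide; open, the fingers measure 114 mm over their backs; the gripper's body (76 mm by 85 mm) begins 54 mm behind the grasp point. The pads swing forward as they close: fully open they stand 13 mm farther back than shut.
Start: joints at [-1.21, 0.26, -0.138, 1.173, 0, 1.571], TCP at [0.185, -0.491, 0.231] pointing down, gripper open.
Joint ranges: [-2.78, 2.78], [-0.83, 1.72], [-1.28, 1.37], [-1.9, 2.12], [-1.57, 1.48], [-3.14, 3.14]. Speed limits (rad/s): [2.57, 2.57, 3.14, 3.14, 3.14, 3.14].

### API

Orientations are given as [roll, pitch, yaw] about the fixed x, y, z axes, in that order (R = Rz(yaw) Ry(pitch) Rx(roll)).
In Python, from workcell import ctrl, optics gives the robot as it stands. The module is installed in compiled form; this text tells all that it offers.
- The arm moves only by the tool drive_tool, never from a script. Its argument "moves" is one flat list of numbers, 4 for each row, row after row: the shift along the tool's x, y, z in cm, then the turn about the tool's z in rad. In form: [x, y, z, spin, x, y, z, spin, ...]. A call has 1 to 20 rows; each row is the pose to reach, as a shift and turn from the pose commanded when the call began, along the tool's axes at that moment; what a row does not reach only later rows make up. A row lasts 1/10 s, in which the tool goes at most 50 mm and 8.59 degrees, less where a joint would pass 70% of its speed; a pose out of reach is approached as far as the arm can. A call with a gripper value outside its range is refused whole. "hand" is the closure, from -1 (fully open) to 1 (shut), set as the call begins (left out, the last holds). The fingers move at their own pace and stop on an object; "newtons" is the grip in N (left out, the last holds). Time passes only in rows, so rows that repeat a pose let the fingers close. It gives the time, the measured TCP pose, the force, the opening and the grip force at its end, in the units of the state.
- ctrl.observe(): the state, without advancing time (a new reading comes with each control period).
- optics.grab_frame(name): name is "scene" or "top" or "wrist"; returns the picture (480x640x3 uint8, red, green, blue); there is no depth.
- optics.camera_info(name): a dict with "fx", "fy", "cx", "cy" (pixels), "k1" (the pictures are not rectified: a ray, as slopes to the right and down, at radius r is drawn at 1 + k1 r^2 times it, then the intrinsics apply), "world_to_cam" (4x4, takes a point from world to camera coordinates). Camera axes: x right, y down, z forward; pixel columns grow to the right and rows downward; lengths in m; the calibration is good to about 2 mm. A picture is of the moment at which its call begins: read the wrist's pose just before it. camera_info takes no time and is no camera call; for the wrist camera it gives the pose at the moment of the call.
- ctrl.close_job(): hands the job in; it is judged then, once.
The state is a dict: "t": time; "joint_pos": joint angles; "joint_velocities": joint speeds; "effort": joint torques, N m; "tool_pos": TCP position; "orientation": TCP orientation; "wrist_force": force on the tool from outside, world axes, zero at the start; "ft_torque": the same for the moment, N m; "gripper_width": finger opening in m; "finger_force": force on a finger pad.
Only numpy, scipy, OpenCV 4.12 (cv2) and the standard library are available. Lean on these libraries where they do the work, as an engineer would, in place of code of your own. Each camera call takes 0.05 s, during which the arm holds its last target. There are 200 camera calls.

### The job

Lift the top job tray off the stack, keeping it level so that the small lens in it stays standing, and set it down on the bench right in front of the clear dust hood with its orange pull facing out, away from the hood. Let go of it there, then take it by the pull and slide it straight under the hood until it is fully home against the rear buffer. Leave the other trays and the rest of the bench as they are.

Things in the scene. Friction and masses are not known exactly. Their poses are not given: they have to be found in the camera images.
- tray_bar (a point): Top tray (the one to move): centre of its black grip bar, which crosses the tray's middle along its y: 12 mm thick along x, 14 mm high, top 8 mm below the rim, 37 mm (this point) above the tray's underside and 28 mm above its inner floor. z up; x points from the pull side to the rear side. Free for a grip across it at mid-length: nothing within 35 mm along x there. With parts 0.3 to 0.45 kg.
- tray_rear (a point): Middle of the top tray's rear rim lip, the side opposite the pull, 93 mm from the bar along x and 50 mm above the tray's underside. The grey tray is 180 mm along x, 120 mm along y, 52 mm high (186 by 126 over the lip), with two compartments, one each side of the bar. This lip goes into the hood first; fully home it touches the rubber buffer 190 mm inside the mouth: the bar is then 97 mm inside.
- tray_pull: Orange finger pull of the top tray, fixed in the middle of its front wall: a block 12 mm wide along the tray's y, 16 mm high, reaching 36 mm out from the wall. Origin at the grip point, 109 mm from the bar along the tray's -x, 19 mm out from the wall, 30 mm above the tray's underside. Axes as the tray's. Every tray has one.
- tray_mid_bar (a point): Centre of the grip bar of the second tray of the stack of three, like the top one and 46 mm below it, 83 mm above the bench: leave it. The 6 mm stepped foot under each tray sits with 2 mm play in the mouth of the one below, so the top one must first go straight up.
- hood_mouth (a point): Clear acrylic dust hood with aluminium edges, fixed: the middle of its open mouth, at bench level. x points into the hood, z up. Inside 138 mm wide, 68 mm high, no sill; roof top at 73 mm. Two splayed guides, 14 mm high, reach 40 mm out before the mouth, widening from 138 to 160 mm. The tray slides in on the bench, rear side first, with 1 to 5 N.
- lens_center (a point): Centre of the small black lens, 38 mm diameter, 46 mm high, 0.1 kg, standing loose in a compartment of the top tray (front or rear), its near edge about 40 mm from the bar and to one side of the tray's middle. It may slide a little but must stay standing.
- ring_center (a point): Centre of the brass focusing ring, 40 mm diameter, 14 mm high, lying loose in the other compartment of the top tray.
- camera_center (a point): Opened camera body on its back, 138 by 110 mm, 48 mm high; this point is near its middle, 20 mm up. Leave it.
- driver: Red-handled screwdriver, 200 mm long, lying on the bench. Leave it.
- tweezers: Black tweezers, about 160 mm long, lying on the bench. Leave them.
- screw_dish: Round steel dish with screws, 84 mm wide, 18 mm high; origin under its centre. Leave it.
- blower: Rubber air blower standing nozzle up, 62 mm wide, 120 mm high; origin under its centre. Leave it.
- prime_lens: Large black lens standing on the bench, 64 mm wide, 60 mm high; origin under its centre. Leave it.

How it is judged:
By the outcome, as a careful person would: the job done as asked, in the order asked, and still so for the second after the job is handed in, with the robot touching nothing.
It also fails if it takes over 59 s, if anything falls off the work surface, if the arm or the gripper's body presses on something with over 40 N, if the wrist force passes 120 N, or if a joint passes its speed limit or range.

## Working session

There is one attempt and no reset: what is moved stays moved. The work goes in short steps, Python scripts to look and compute and a tool call to move; the robot and the scene stay as the last step left them, time stands still between calls to the robot, and variables do not carry over. Pictures are saved under pics/ and viewed, at most 10 in all, crops included, and the job is handed in when it is done.

Besides the shell and the picture viewer there is one more tool, called after "Call:" by a JSON object that holds its "fn" and its "kwargs", one argument or row to a line. drive_tool: Moves the arm, as the interface text tells. Its arguments: {"type":"object","properties":{"moves":{"type":"array","items":{"type":"number"}},"hand":{"type":"number"},"newtons":{"type":"number"}},"required":["moves"]}

```bash
mkdir -p pics; python3 - <<'E'
from workcell import ctrl, optics
import cv2, numpy as np
np.set_printoptions(precision=4,suppress=True)
print(ctrl.observe())
for n in ("top","scene"):
    im=optics.grab_frame(n); cv2.imwrite(f"pics/{n}0.png",im[:,:,::-1]); print(n,optics.camera_info(n))
print(optics.camera_info("wrist"))
E
```

```text
{'t': 0.0, 'joint_pos': array([-1.21  ,  0.2607, -0.1394,  1.1727, -0.    ,  1.5708]), 'joint_velocities': array([ 0.0001, -0.0011, -0.0005, -0.0001,  0.0005, -0.0001]), 'effort': array([ -0.0003, -40.5674,  25.3924,   0.0187,  -0.0003,   0.    ]), 'tool_pos': array([ 0.1851, -0.4905,  0.2305]), 'orientation': array([-3.1396,  0.    ,  0.3608]), 'wrist_force': array([-0.2214,  1.01  ,  0.8765]), 'ft_torque': array([ 0.0158, -0.0155,  0.0518]), 'finger_force': 0.0, 'gripper_width': 0.08553671747331851}
top {'fx': 541.2528090906033, 'fy': 541.2528090906033, 'cx': 319.27174995041685, 'cy': 237.10946182067968, 'k1': -0.026186908237533085, 'world_to_cam': array([[ 0.0117, -0.9999, -0.004 ,  0.0074],
       [-0.9904, -0.0111, -0.1379,  0.5593],
       [ 0.1379,  0.0055, -0.9904,  1.5023],
       [ 0.    ,  0.    ,  0.    ,  1.    ]])}
scene {'fx': 499.82688137099126, 'fy': 499.82688137099126, 'cx': 324.5262326021766, 'cy': 239.92746130639242, 'k1': -0.038502605111940216, 'world_to_cam': array([[ 0.3636,  0.9313,  0.022 , -0.209 ],
       [ 0.6249, -0.2264, -0.7472, -0.2598],
       [-0.6909,  0.2854, -0.6643,  1.6874],
       [ 0.    ,  0.    ,  0.    ,  1.    ]])}
{'fx': 389.2461037622164, 'fy': 389.2461037622164, 'cx': 325.1392850559095, 'cy': 242.62501856429395, 'k1': -0.015637733937881263, 'world_to_cam': array([[ 0.3531, -0.9356, -0.0015, -0.5259],
       [-0.8942, -0.3379,  0.2936, -0.0379],
       [-0.2752, -0.1023, -0.9559,  0.3795],
       [ 0.    ,  0.    ,  0.    ,  1.    ]])}
```

View pics/top0.png

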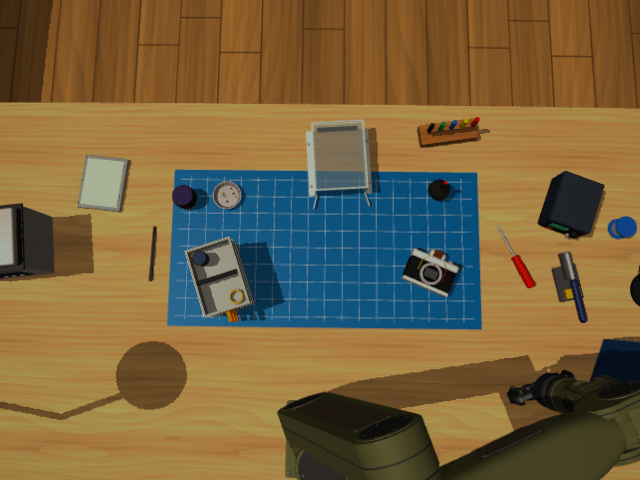

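View pics/scene0.png

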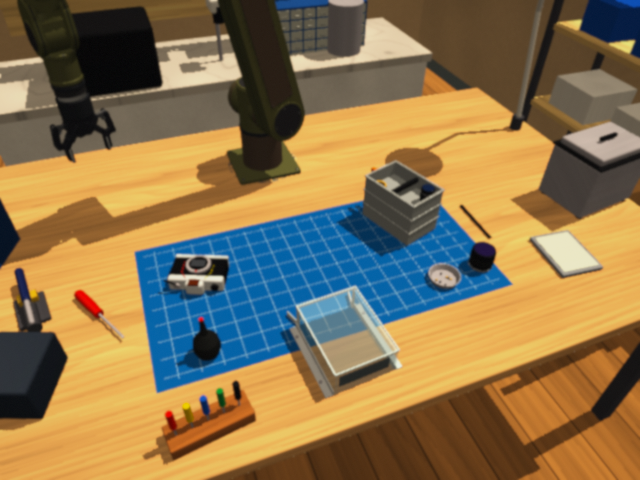

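The top view shows the tray stack at about (219,277). The pull is at (232,315), the lens at (200,258) and the ring at (237,296). The hood is at (340,157) with its mouth facing the robot near row 193. The scene view confirms this, with the blower at (206,345) and the camera body at (198,270). Next I'll zoom in and write the ray helpers.

```bash
cat > h.py <<'E'
import numpy as np, cv2
from workcell import ctrl, optics
np.set_printoptions(precision=4,suppress=True)
def ray(ci,u,v):
    d=np.array([(u-ci['cx'])/ci['fx'],(v-ci['cy'])/ci['fy']]); s=d.copy()
    for _ in range(20): s=d/(1+ci['k1']*(s@s))
    W=np.array(ci['world_to_cam']); R,t=W[:3,:3],W[:3,3]
    return -R.T@t, R.T@np.array([s[0],s[1],1])
def pt(ci,u,v,z):
    o,d=ray(ci,u,v); return o+d*(z-o[2])/d[2]
def pix(ci,p):
    W=np.array(ci['world_to_cam']); c=W[:3,:3]@np.asarray(p,float)+W[:3,3]; s=c[:2]/c[2]; s=s*(1+ci['k1']*(s@s))
    return np.array([ci['fx']*s[0]+ci['cx'],ci['fy']*s[1]+ci['cy']])
def snap(n,name):
    ci=optics.camera_info(n); im=optics.grab_frame(n)[:,:,::-1].copy(); cv2.imwrite(f"pics/{name}.png",im)
    np.save(f"pics/{name}.npy",ci,allow_pickle=True); return ci,im
E
python3 - <<'E'
from h import *
im=cv2.imread("pics/top0.png"); ci=optics.camera_info("top")
a=cv2.resize(im[225:335,170:300],None,fx=4,fy=4,interpolation=cv2.INTER_CUBIC)
b=cv2.resize(im[115:215,295:385],None,fx=4,fy=4,interpolation=cv2.INTER_CUBIC)
c=np.zeros((440,880,3),np.uint8); c[:440,:520]=a; c[:400,520:]=b
cv2.imwrite("pics/c0.png",cv2.resize(c,(800,400)))
for n,u,v,z in (("bar",219,277,.136),("pull",232,315,.13),("mouthL",309,193,.073),("mouthR",370,190,.073),("backL",311,124,.073),("backR",364,121,.073),("blower",439,190,.05),("cam",432,272,.03),("dish",228,195,.01),("prime",184,197,.06)): print(n,pt(ci,u,v,z))
E
```

```text
bar [0.4363 0.2771 0.136 ]
pull [0.3372 0.2403 0.13  ]
mouthL [0.6795 0.044  0.073 ]
mouthR [ 0.6901 -0.1277  0.073 ]
backL [0.882  0.0412 0.073 ]
backR [ 0.8926 -0.1109  0.073 ]
blower [ 0.6976 -0.3274  0.05  ]
cam [ 0.464  -0.3074  0.03  ]
dish [0.6851 0.2835 0.01  ]
prime [0.6672 0.3999 0.06  ]
```

View pics/c0.png

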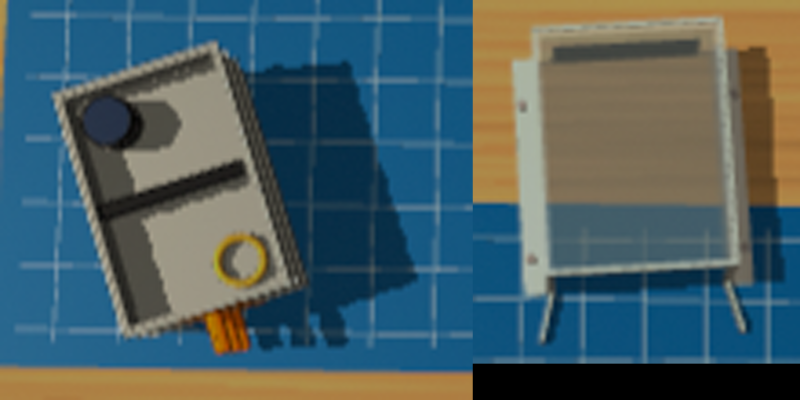

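The enlarged crop gives the tray's rim corners at (58,96), (215,44), (302,285) and (130,333). The hood's roof-front edge runs from (547,270) to (740,262), and the guide tips are at (543,340) and (745,328).

```bash
python3 - <<'E'
from h import *
ci=optics.camera_info("top"); k=3.636
A=lambda x,y,z: pt(ci,170+x/k,225+y/k,z)
B=lambda x,y,z: pt(ci,295+(x-473)/k,115+y/k,z)
c=[A(*p,.144)[:2] for p in ((58,96),(215,44),(302,285),(130,333))]  # RL RR FR FL
print("corners",c,"ctr",np.mean(c,0))
print("len",[np.linalg.norm(c[i]-c[(i+1)%4]) for i in range(4)])
h=(c[0]+c[1]-c[2]-c[3])/2; print("heading",np.arctan2(h[1],h[0]))
print("bar ends",A(105,212,.136),A(243,170,.136), "lens",A(105,122,.147),"ring",A(240,260,.115),"pull tip",A(232,350,.13))
for n,p in (("FL",(547,270)),("FR",(740,262)),("BL",(533,28)),("BR",(722,18))): print(n,B(*p,.073))
for n,p in (("gLtip",(543,340)),("gRtip",(745,328)),("gL",(553,282)),("gR",(730,275))): print(n,B(*p,.014))
E
```

```text
corners [array([0.5024, 0.3658]), array([0.5419, 0.2525]), array([0.368, 0.184]), array([0.3323, 0.3064])] ctr [0.4362 0.2772]
len [np.float64(0.119984919770851), np.float64(0.18691101118538897), np.float64(0.12753378552960584), np.float64(0.18018118992678586)]
heading 0.3560508014861921
bar ends [0.419  0.3297 0.136 ] [0.4507 0.2303 0.136 ] lens [0.4835 0.33   0.147 ] ring [0.3861 0.2337 0.115 ] pull tip [0.321 0.235 0.13 ]
FL [0.6905 0.0263 0.073 ]
FR [ 0.6985 -0.1233  0.073 ]
BL [0.8859 0.0398 0.073 ]
BR [ 0.8957 -0.1094  0.073 ]
gLtip [0.6467 0.0296 0.014 ]
gRtip [ 0.6583 -0.1324  0.014 ]
gL [0.6943 0.0221 0.014 ]
gR [ 0.7016 -0.1203  0.014 ]
```

Call:
{"fn": "drive_tool", "kwargs": {
  "moves": [56, -26, -12, 0, 56, -26, -12, 0, 56, -26, -12, 0, 56, -26, -12, 0, 56, -26, -12, 0, 56, -26, -12, 0, 56, -26, -12, 0, 56, -26, -12, 0, 56, -26, -12, 0, 56, -26, -12, 0, 56, -26, -12, 0, 56, -26, -12, 0, 56, -26, -12, 0, 56, -26, -12, 0, 56, -26, -12, 0, 56, -26, -12, 0],
  "hand": -1
}}

```text
t: 1.7
tool_pos: [0.6166, -0.051, 0.3509]
orientation: [-3.141, 0.001, 0.36]
wrist_force: [-0.5, -0.4, 0.1]
gripper_width: 0.0856
finger_force: 0.0
```

```bash
python3 - <<'E'
from h import *
print(ctrl.observe()); ci,im=snap("wrist","w_hood")
E
```

```text
{'t': 1.7, 'joint_pos': array([-0.0823,  0.423 ,  0.4132,  1.5624, -0.0004,  2.6994]), 'joint_velocities': array([-0.0141, -0.0125, -0.0057,  0.0001,  0.0027,  0.0003]), 'effort': array([  0.6862, -49.4707,  26.0021,  -0.0451,   0.0305,  -0.0016]), 'tool_pos': array([ 0.6166, -0.051 ,  0.3509]), 'orientation': array([-3.1414,  0.0015,  0.3599]), 'wrist_force': array([-0.5146, -0.3732,  0.1056]), 'ft_torque': array([-0.006 ,  0.0052, -0.0051]), 'finger_force': 0.0, 'gripper_width': 0.08559239485982763}
```

View pics/w_hood.png

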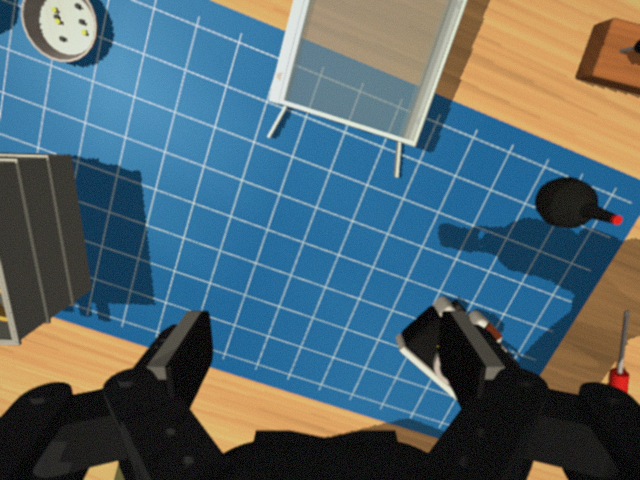

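The wrist view shows the hood's roof-front edge from (275,101) to (416,145), and the guide tips at (271,135) and (398,176).

```bash
python3 - <<'E'
from h import *
ci=np.load("pics/w_hood.npy",allow_pickle=True).item(); im=cv2.imread("pics/w_hood.png")
P={}
for n,u,v,z in (("FL",286,104,.073),("FR",416,145,.073),("tabL",272,99,.003),("gLtip",271,135,.014),("gRtip",398,176,.014),("SL",308,0,.073),("SR",465,0,.073)):
    P[n]=pt(ci,u,v,z)[:2]; print(n,P[n])
for a,b in (("FL","FR"),("gLtip","gRtip")):
    d=P[a]-P[b]; print(a,np.linalg.norm(d),"heading",np.arctan2(-d[0],d[1]),"mid",(P[a]+P[b])/2)
d=P["SR"]-P["FR"];print(np.arctan2(d[1],d[0]))
cv2.imwrite("pics/w_hood_c.png",cv2.resize(im[60:200,240:440],(800,560),interpolation=cv2.INTER_CUBIC))
E
```

```text
FL [0.6908 0.0176]
FR [ 0.7004 -0.1234]
tabL [0.6907 0.0423]
gLtip [0.6519 0.0291]
gRtip [ 0.6607 -0.1318]
SL [0.787  0.0286]
SR [ 0.8401 -0.1115]
FL 0.14138907513264085 heading 0.06828639022580088 mid [ 0.6956 -0.0529]
gLtip 0.16114186728961863 heading 0.05423008368539714 mid [ 0.6563 -0.0513]
0.08552993505786412
```

View pics/w_hood_c.png

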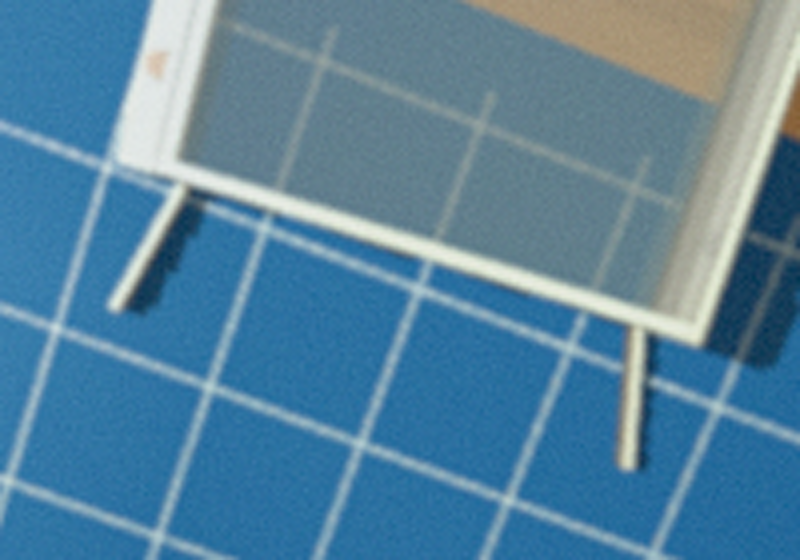

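Call:
{"fn": "drive_tool", "kwargs": {
  "moves": [-5, -37, 0, -0.8, -5, -37, 0, -1.57, -5, -37, 0, -1.57, -5, -37, 0, -1.57, -5, -37, 0, -1.57, -5, -37, 0, -1.57, -5, -37, 0, -1.57, -5, -37, 0, -1.57, -5, -37, 0, -1.57, -5, -37, 0, -1.57, -5, -37, 0, -1.57, -5, -37, 0, -1.57, -5, -37, 0, -1.57],
  "hand": 0.3
}}

```text
t: 3.05
tool_pos: [0.44, 0.2773, 0.3515]
orientation: [3.141, 0.0, 1.928]
wrist_force: [0.0, -0.1, 0.5]
gripper_width: 0.0298
finger_force: 0.0
```

The crop confirms the hood corners and guide tips, so I take the mouth at about (0.6955, -0.050) with heading 0.062. Next is the tray from above.

```bash
python3 - <<'E'
from h import *
print(ctrl.observe()['tool_pos']); ci,im=snap("wrist","w_tray"); print(pix(ci,[.436,.278,.136]))
E
```

```text
[0.44   0.2773 0.3515]
[321.1081 202.6117]
```

View pics/w_tray.png

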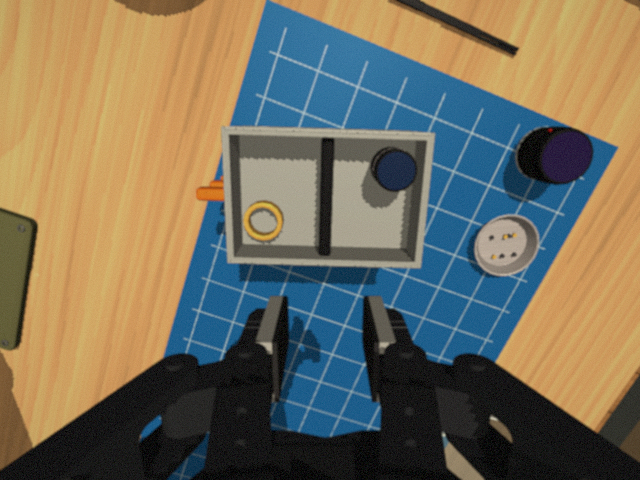

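The wrist view shows the rim corners at (223,127), (435,132), (422,268) and (229,263). The bar runs from (327,139) to (324,254), and the pull is at (210,192). The lens stands at (394,169), in the rear compartment on the +y side.

```bash
python3 - <<'E'
from h import *
ci=np.load("pics/w_tray.npy",allow_pickle=True).item(); im=cv2.imread("pics/w_tray.png")
c=[pt(ci,u,v,.144)[:2] for u,v in ((223,127),(435,132),(422,268),(229,263))] # FL RL RR FR
print(c,"len",[np.linalg.norm(c[i]-c[(i+1)%4]) for i in range(4)],"ctr",np.mean(c,0))
h=(c[1]+c[2]-c[0]-c[3]); print("heading",np.arctan2(h[1],h[0])); s=c[0]+c[1]-c[2]-c[3]; print(np.arctan2(-s[0],s[1]))
# bar mask centroid line
g=cv2.cvtColor(im,cv2.COLOR_BGR2GRAY); pts=[]
for v in range(150,245,3):
    xs=300+np.where(g[v,300:350]<45)[0]
    if 6<len(xs)<25: pts.append(pt(ci,xs.mean(),v,.136)[:2])
pts=np.array(pts); vx,vy,x0,y0=cv2.fitLine(pts.astype(np.float32),cv2.DIST_HUBER,0,.01,.01).ravel()
print(len(pts),"bar dir heading",np.arctan2(-vx,vy) if vy>0 else np.arctan2(vx,-vy),"pt",x0,y0)
e1,e2=pt(ci,327,139,.136),pt(ci,324,254,.136); print("ends",e1,e2,np.linalg.norm(e1-e2),(e1+e2)/2)
print("lens",pt(ci,398,169,.155),"ring",pt(ci,263,221,.115),"pull tip",pt(ci,198,192,.13))
for p in (.433,.279,.129),: pass
E
```

```text
[array([0.3331, 0.3121]), array([0.5065, 0.3724]), array([0.5485, 0.2537]), array([0.3732, 0.1937])] len [np.float64(0.1836157543217006), np.float64(0.12591204645273008), np.float64(0.18520791755860425), np.float64(0.1250022776374449)] ctr [0.4403 0.283 ]
heading 0.3319754971782407
0.33332080702511335
32 bar dir heading 0.32531986 pt 0.4380112 0.28432217
ends [0.421  0.3338 0.136 ] [0.4562 0.2315 0.136 ] 0.10813835998971626 [0.4386 0.2826 0.136 ]
lens [0.4868 0.3324 0.155 ] ring [0.3892 0.2361 0.115 ] pull tip [0.3241 0.2459 0.13  ]
```

Call:
{"fn": "drive_tool", "kwargs": {
  "moves": [0.5, 0.1, 5, 0.026, 0.5, 0.1, 10, 0.026, 0.5, 0.1, 14, 0.026, 0.5, 0.1, 17, 0.026, 0.5, 0.1, 19, 0.026, 0.5, 0.1, 20.5, 0.026, 0.5, 0.1, 21.5, 0.026, 0.5, 0.1, 22.5, 0.026, 0.5, 0.1, 23.2, 0.026, 0.5, 0.1, 23.6, 0.026, 0.5, 0.1, 23.8, 0.026, 0.5, 0.1, 23.8, 0.026]
}}

```text
t: 4.3
tool_pos: [0.4394, 0.2834, 0.1135]
orientation: [3.141, -0.0, 1.905]
wrist_force: [0.6, -0.0, 0.1]
gripper_width: 0.0295
finger_force: 0.0
```

```bash
python3 - <<'E'
from h import *
print(ctrl.observe()); ci,im=snap("wrist","w_grip")
E
```

```text
{'t': 4.3, 'joint_pos': array([ 0.5729,  0.3354, -0.3551,  0.88  ,  0.    ,  1.8097]), 'joint_velocities': array([-0.0013, -0.0059,  0.0072,  0.0044, -0.0003,  0.0007]), 'effort': array([ -0.0142, -41.6938,  22.4445,  -0.0656,  -0.0006,   0.0006]), 'tool_pos': array([0.4394, 0.2834, 0.1135]), 'orientation': array([ 3.1412, -0.0001,  1.9048]), 'wrist_force': array([ 0.6462, -0.0335,  0.0674]), 'ft_torque': array([ 0.0422,  0.0566, -0.0057]), 'finger_force': 0.0, 'gripper_width': 0.029503033376007046}
```

View pics/w_grip.png

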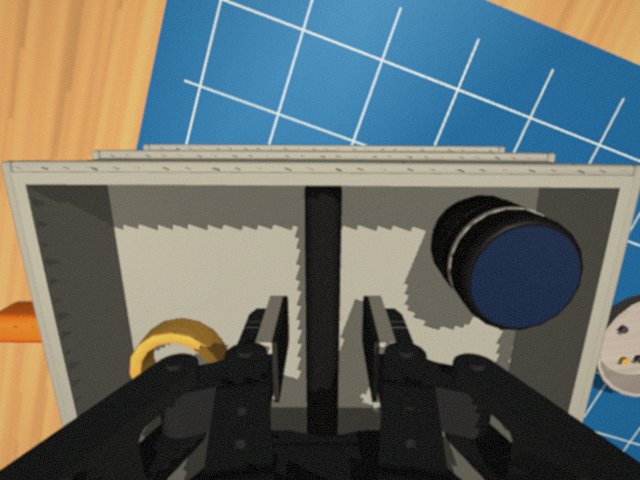

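The bar, at column 324, lies between the pads (280 to 370). I'll lower slightly, close, then make a gentle test lift.

Call:
{"fn": "drive_tool", "kwargs": {
  "moves": [0, 0, 0.1, 0, 0, 0, 0.2, 0, 0, 0, 0.2, 0, 0, 0, 0.2, 0, 0, 0, 0.2, 0, 0, 0, 0.2, 0, 0, 0, 0.2, 0, 0, 0, 0.2, 0],
  "hand": 1,
  "newtons": 90
}}

```text
t: 5.15
tool_pos: [0.4395, 0.2835, 0.1127]
orientation: [3.14, -0.001, 1.905]
wrist_force: [-2.2, -1.0, 6.7]
gripper_width: 0.0104
finger_force: 87.9
```

Call:
{"fn": "drive_tool", "kwargs": {
  "moves": [0, 0, -0.1, 0, 0, 0, -0.3, 0, 0, 0, -0.6, 0, 0, 0, -1, 0, 0, 0, -1.5, 0, 0, 0, -2, 0, 0, 0, -2.6, 0, 0, 0, -3.3, 0, 0, 0, -4, 0, 0, 0, -4.7, 0, 0, 0, -5.3, 0, 0, 0, -5.7, 0, 0, 0, -5.9, 0, 0, 0, -6, 0, 0, 0, -6, 0]
}}

```text
t: 6.65
tool_pos: [0.4392, 0.2833, 0.1712]
orientation: [-3.141, 0.0, 1.905]
wrist_force: [-0.3, 0.6, -3.2]
gripper_width: 0.0101
finger_force: 87.7
```

```bash
python3 - <<'E'
from h import *
s=ctrl.observe(); print(s['tool_pos'],s['orientation'],s['wrist_force'],s['ft_torque'],s['gripper_width']); ci,im=snap("wrist","w_lift")
ci2,im2=snap("scene","s_lift")
c=np.zeros((480,800,3),np.uint8); c[:360,:480]=cv2.resize(im,(480,360)); c[:320,480:]=cv2.resize(im2[130:260,340:470],(320,320))
cv2.imwrite("pics/lift.png",c)
E
```

```text
[0.4392 0.2833 0.1712] [-3.1414  0.0001  1.9048] [-0.2611  0.5515 -3.2285] [-0.0036 -0.0352  0.0074] 0.010072340145334927
```

View pics/lift.png

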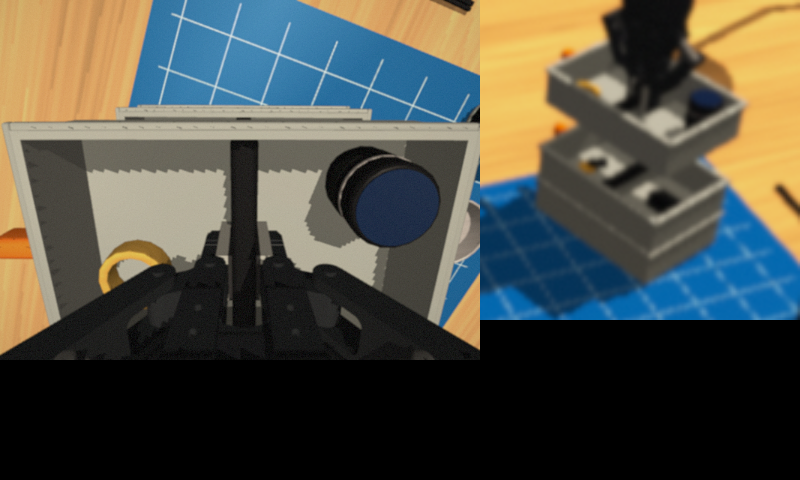

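The tray came up level. The lens is standing, and the second tray is still on the stack. Now the gentle carry, ramped up and down, to in front of the hood.

Call:
{"fn": "drive_tool", "kwargs": {
  "moves": [-0.4, 0, 0, 0.003, -1.4, 0, 0, 0.01, -3, 0.1, 0, 0.022, -5.2, 0.1, 0, 0.039, -7.8, 0.2, 0, 0.058, -10.6, 0.2, 0, 0.079, -13.6, 0.3, 0, 0.102, -16.6, 0.3, 0, 0.124, -19.6, 0.4, 0, 0.146, -22.6, 0.5, 0, 0.169, -25.6, 0.5, 0, 0.191, -28.4, 0.6, 0, 0.212, -31, 0.6, 0, 0.232, -33.2, 0.7, 0, 0.248, -34.8, 0.7, 0, 0.26, -35.8, 0.75, 0, 0.268, -36.2, 0.75, 0, 0.271, -36.4, 0.75, 0, 0.272, -36.4, 0.75, 0, 0.272, -36.4, 0.75, 0, 0.272]
}}

```text
t: 8.75
tool_pos: [0.5654, -0.0573, 0.1713]
orientation: [-3.141, -0.0, 1.634]
wrist_force: [-0.4, 0.3, -2.8]
gripper_width: 0.0101
finger_force: 87.8
```

```bash
python3 - <<'E'
from h import *
s=ctrl.observe(); print(s['t'],s['tool_pos'],s['orientation'],s['wrist_force'])
ci,im=snap("wrist","w_pre"); ct,it=snap("top","t_pre")
c=np.zeros((600,800,3),np.uint8); c[:390,:520]=cv2.resize(im,(520,390)); c[:360,520:]=cv2.resize(it[110:290,270:410],(280,360))
cv2.imwrite("pics/pre.png",c)
E
```

```text
8.75 [ 0.5654 -0.0573  0.1713] [-3.1414 -0.0004  1.6339] [-0.3694  0.3495 -2.7997]
```

View pics/pre.png

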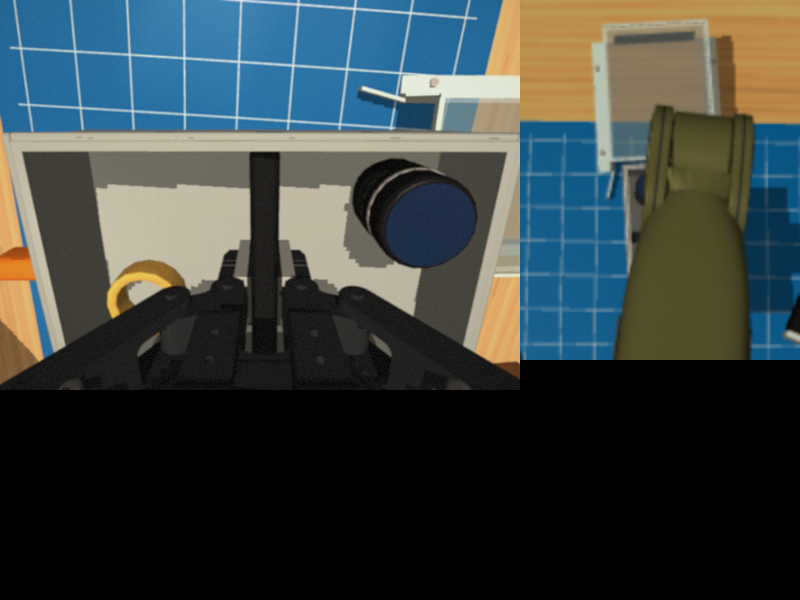

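The wrist half shows the tray level, the lens standing at (430,220) and the left guide at (362,90). The top half shows the tray lined up before the mouth. I'll lower it to just above the bench.

Call:
{"fn": "drive_tool", "kwargs": {
  "moves": [0, -0.05, 0.3, 0, 0, -0.05, 1, 0, 0, -0.05, 2.2, 0, 0, -0.05, 3.8, 0, 0, -0.05, 5.6, 0, 0, -0.05, 7.4, 0, 0, -0.05, 9.2, 0, 0, -0.05, 10.8, 0, 0, -0.05, 12.2, 0, 0, -0.05, 13.3, 0, 0, -0.05, 14, 0, 0, -0.05, 14.4, 0, 0, -0.05, 14.6, 0, 0, -0.05, 14.7, 0, 0, -0.05, 14.7, 0, 0, -0.05, 14.7, 0]
}}

```text
t: 10.45
tool_pos: [0.5656, -0.0582, 0.0248]
orientation: [3.141, 0.0, 1.633]
wrist_force: [0.3, -0.3, -2.4]
gripper_width: 0.0102
finger_force: 87.8
```

```bash
python3 - <<'E'
from h import *
s=ctrl.observe(); print(s['tool_pos'],s['orientation'],s['wrist_force'])
ci=np.load("pics/w_pre.npy",allow_pickle=True).item(); k=640/520
print("gLtip",pt(ci,362*k,90*k,.014),"flange front",pt(ci,400*k,76*k,.003),pt(ci,398*k,94*k,.003),"expect bar", [.5658,-.0584])
E
```

```text
[ 0.5656 -0.0582  0.0248] [3.1406 0.0002 1.6328] [ 0.2624 -0.3365 -2.38  ]
gLtip [0.649  0.0302 0.014 ] flange front [0.6855 0.0453 0.003 ] [0.6865 0.0295 0.003 ] expect bar [0.5658, -0.0584]
```

Call:
{"fn": "drive_tool", "kwargs": {
  "moves": [0, 0, 0.1, 0, 0, 0, 0.2, 0, 0, 0, 0.3, 0, 0, 0, 0.35, 0, 0, 0, 0.35, 0]
}}

```text
t: 10.95
tool_pos: [0.5651, -0.0581, 0.0208]
orientation: [-3.141, -0.0, 1.633]
wrist_force: [0.2, 0.6, -3.2]
gripper_width: 0.01
finger_force: 87.9
```

Call:
{"fn": "drive_tool", "kwargs": {
  "moves": [0, 0, 0.05, 0, 0, 0, 0.1, 0, 0, 0, 0.1, 0]
}}

```text
t: 11.25
tool_pos: [0.5651, -0.0582, 0.0207]
orientation: [3.141, 0.0, 1.633]
wrist_force: [-2.5, -0.6, 5.5]
gripper_width: 0.0103
finger_force: 89.1
```

The tray is in contact with the bench, so I'll open part way and rise straight up.

Call:
{"fn": "drive_tool", "kwargs": {
  "moves": [0, 0, 0, 0, 0, 0, 0, 0, 0, 0, 0, 0, 0, 0, 0, 0, 0, 0, 0, 0, 0, 0, 0, 0],
  "hand": 0.3
}}

```text
t: 11.85
tool_pos: [0.5652, -0.0581, 0.0197]
orientation: [-3.142, -0.0, 1.633]
wrist_force: [0.3, -0.4, -0.1]
gripper_width: 0.0299
finger_force: 0.0
```

Call:
{"fn": "drive_tool", "kwargs": {
  "moves": [0, 0, -0.5, 0, 0, 0, -1.5, 0, 0, 0, -3, 0, 0, 0, -5, 0, 0, 0, -8, 0, 0, 0, -12, 0, 0, 0, -16, 0, 0, 0, -20, 0, 0, 0, -24, 0, 0, 0, -24, 0, 0, 0, -24, 0]
}}

```text
t: 12.95
tool_pos: [0.5659, -0.0582, 0.2618]
orientation: [3.138, 0.001, 1.633]
wrist_force: [-0.6, 1.3, 0.6]
gripper_width: 0.0302
finger_force: 0.0
```

```bash
python3 - <<'E'
from h import *
s=ctrl.observe(); print(s['t'],s['tool_pos'],s['orientation'],s['gripper_width'])
ci,im=snap("wrist","w_set")
# numeric: predicted corners and orange pull
th=.062; R=np.array([[np.cos(th),-np.sin(th)],[np.sin(th),np.cos(th)]]); b=np.array([.5651,-.0582])
hsv=cv2.cvtColor(im,cv2.COLOR_BGR2HSV)
m=cv2.inRange(hsv,(5,180,120),(20,255,255)); n,l,st,ce=cv2.connectedComponentsWithStats(m)
for i in range(1,n):
    if st[i,4]>40: print("orange",st[i],ce[i])
print("pred pull tip",pix(ci,[*(b+R@[-.126,0]),.038]),"pred pull grip",pix(ci,[*(b+R@[-.109,0]),.038]))
# tray: low saturation bright mask
m=cv2.inRange(hsv,(0,0,110),(179,70,255)); m[300:]=0
n,l,st,ce=cv2.connectedComponentsWithStats(m)
for i in range(1,n):
    if st[i,4]>800:
        c=max(cv2.findContours((l==i).astype(np.uint8),cv2.RETR_EXTERNAL,cv2.CHAIN_APPROX_NONE)[0],key=cv2.contourArea); print(st[i],cv2.minAreaRect(c))
for p in ((-.093,.063),(.093,.063),(.093,-.063),(-.093,-.063)): print(pix(ci,[*(b+R@p),.052]))
E
```

```text
12.95 [ 0.5659 -0.0582  0.2618] [3.1378 0.0006 1.6327] 0.030210798206899515
orange [196 197  26  12 295] [208.9627 202.4068]
pred pull tip [190.6262 203.1654] pred pull grip [208.3767 203.1348]
[   76     0   564   289 23529] ((357.5, 144.0), (288.0, 563.0), 90.0)
[ 329  159   80   94 5133] ((368.65447998046875, 205.87713623046875), (78.40910339355469, 92.9493637084961), 0.795723557472229)
[ 237  160   81   93 5475] ((277.0, 205.99996948242188), (79.99998474121094, 91.99998474121094), -0.0)
[215.8905 135.291 ]
[428.4451 135.2624]
[418.4097 269.8244]
[226.5087 270.0699]
```

```bash
python3 - <<'E'
from h import *
im=cv2.imread("pics/w_set.png"); ci=np.load("pics/w_set.npy",allow_pickle=True).item()
print([tuple(int(x) for x in p) for p in im[202,184:236:2]])
print([int(x) for x in im[180,405:440].mean(1)],[int(x) for x in im[190:214:2,205].mean(1)])
g=im[150:250].mean(2).mean(0); print("bar cols",[(i,int(g[i])) for i in range(314,336)])
print(pix(ci,[.5651,-.0582,.044]), pt(ci,196,202,.038),pt(ci,222,202,.038))
E
```

```text
[(159, 110, 39), (158, 110, 37), (156, 106, 34), (162, 111, 44), (159, 111, 34), (139, 109, 127), (45, 129, 230), (37, 136, 228), (38, 135, 227), (37, 135, 228), (40, 135, 228), (40, 126, 220), (37, 122, 218), (35, 130, 225), (40, 137, 228), (44, 136, 229), (34, 134, 226), (41, 138, 227), (46, 140, 231), (115, 154, 220), (169, 188, 190), (161, 180, 190), (157, 180, 185), (86, 96, 101), (53, 60, 62), (56, 60, 62)]
[51, 49, 49, 50, 42, 36, 39, 57, 64, 69, 69, 60, 68, 87, 139, 168, 178, 174, 178, 180, 172, 147, 120, 103, 98, 105, 102, 100, 101, 105, 101, 100, 101, 108, 136] [102, 100, 111, 97, 120, 133, 130, 131, 131, 121, 107, 99]
bar cols [(314, 164), (315, 163), (316, 153), (317, 120), (318, 68), (319, 30), (320, 27), (321, 31), (322, 33), (323, 32), (324, 31), (325, 31), (326, 29), (327, 27), (328, 36), (329, 76), (330, 125), (331, 158), (332, 166), (333, 165), (334, 164), (335, 164)]
[322.4294 204.2569] [ 0.4445 -0.0646  0.038 ] [ 0.4693 -0.0631  0.038 ]
```

The set-down agrees with the prediction to within about 1 mm. Now I'll move to the pull and turn the hand a quarter turn.

Call:
{"fn": "drive_tool", "kwargs": {
  "moves": [0, -3, 0, -0.15, 0, -6, 0, -0.3, 0, -9, 0, -0.45, 0, -11.5, 0, -0.6, 0, -11.5, 0, -0.75, 0, -11.5, 2, -0.9, 0, -11.5, 5, -1.05, 0, -11.5, 8, -1.2, 0, -11.5, 10, -1.35, 0, -11.5, 12, -1.5, 0, -11.5, 13, -1.571, 0, -11.5, 13, -1.571, 0, -11.5, 13, -1.571]
}}

```text
t: 14.3
tool_pos: [0.4494, -0.0651, 0.1291]
orientation: [3.141, -0.002, -3.081]
wrist_force: [-0.0, 0.6, 0.1]
gripper_width: 0.0299
finger_force: 0.0
```

```bash
python3 - <<'E'
from h import *
s=ctrl.observe(); print(s['t'],s['tool_pos'],s['orientation'],s['joint_pos'][5],s['gripper_width'])
ci,im=snap("wrist","w_pull")
hsv=cv2.cvtColor(im,cv2.COLOR_BGR2HSV); m=cv2.inRange(hsv,(5,170,100),(20,255,255)); n,l,st,ce=cv2.connectedComponentsWithStats(m)
for i in range(1,n):
    if st[i,4]>60:
        print(st[i],ce[i],pt(ci,*ce[i],.038))
        ys,xs=np.where(l==i)
        for v in np.linspace(ys.min()+3,ys.max()-3,5).astype(int): r=xs[ys==v]; print(v,r.min(),r.max(),pt(ci,(r.min()+r.max())/2,v,.038))
E
```

```text
14.3 [ 0.4494 -0.0651  0.1291] [ 3.1411 -0.0024 -3.081 ] -0.20449838777421575 0.029882271241499676
[ 288  232   78   57 1976] [326.7485 270.3806] [ 0.4655 -0.0648  0.038 ]
235 320 334 [ 0.4419 -0.0661  0.038 ]
247 319 335 [ 0.4498 -0.0656  0.038 ]
260 319 335 [ 0.4584 -0.065   0.038 ]
272 291 362 [ 0.4666 -0.0649  0.038 ]
285 288 365 [ 0.4756 -0.0643  0.038 ]
[288 310  21  26 135] [298.7333 324.0593] [ 0.505  -0.0811  0.038 ]
313 307 308 [ 0.4965 -0.0757  0.038 ]
317 305 308 [ 0.4995 -0.0762  0.038 ]
322 299 307 [ 0.5033 -0.0784  0.038 ]
327 290 301 [ 0.5074 -0.0832  0.038 ]
332 289 290 [ 0.5114 -0.0871  0.038 ]
```

The pull's axis passes through (0.450, -0.0656) with its tip at 0.440, as expected. I'll go down over it.

Call:
{"fn": "drive_tool", "kwargs": {
  "moves": [-0.2, -0.05, 3, 0, -0.2, -0.05, 6, 0, -0.2, -0.05, 8.5, 0, -0.2, -0.05, 10, 0, -0.2, -0.05, 11, 0, -0.2, -0.05, 11.5, 0, -0.2, -0.05, 11.5, 0, -0.2, -0.05, 11.5, 0]
}}

```text
t: 15.15
tool_pos: [0.4533, -0.0657, 0.0155]
orientation: [-3.141, 0.002, -3.08]
wrist_force: [0.7, -1.5, 0.9]
gripper_width: 0.03
finger_force: 0.0
```

Call:
{"fn": "drive_tool", "kwargs": {
  "moves": [-0.2, 0, 0, 0, -0.2, 0, 0, 0, -0.2, 0, 0, 0, -0.2, 0, 0, 0, -0.2, 0, 0, 0, -0.2, 0, 0, 0],
  "hand": 1,
  "newtons": 30
}}

```text
t: 15.75
tool_pos: [0.4556, -0.0655, 0.0157]
orientation: [-3.142, 0.002, -3.079]
wrist_force: [-1.0, 1.2, 6.3]
gripper_width: 0.0116
finger_force: 32.9
```

The grip is sound, but it sits 4 mm closer to the wall than I wanted. I'll re-grip a little farther out, for clearance to the hood roof.

Call:
{"fn": "drive_tool", "kwargs": {
  "moves": [0, 0, 0, 0, 0, 0, 0, 0, 0, 0, 0, 0, 0, 0, 0, 0, 0.2, 0, -0.1, 0, 0.4, 0, -0.1, 0, 0.4, 0, -0.1, 0],
  "hand": 0.3
}}

```text
t: 16.45
tool_pos: [0.4498, -0.0658, 0.0157]
orientation: [3.141, -0.001, -3.08]
wrist_force: [-0.4, 0.3, 0.5]
gripper_width: 0.0297
finger_force: 0.0
```

Call:
{"fn": "drive_tool", "kwargs": {
  "moves": [0, 0, 0, 0, 0, 0, 0, 0, 0, 0, 0, 0, 0, 0, -0.1, 0, 0, 0, -0.1, 0, 0, 0, -0.1, 0],
  "hand": 1,
  "newtons": 30
}}

```text
t: 17.05
tool_pos: [0.4505, -0.0657, 0.0167]
orientation: [3.141, 0.0, -3.079]
wrist_force: [0.6, 0.6, -2.5]
gripper_width: 0.0113
finger_force: 32.4
```

Call:
{"fn": "drive_tool", "kwargs": {
  "moves": [0, 0, 0.05, 0, -0.2, 0, 0.05, 0, -0.6, 0, 0.05, 0, -1.2, 0, 0.05, 0, -1.9, 0, 0.05, 0, -2.7, 0, 0.05, 0, -3.5, 0, 0.05, 0, -4.3, 0, 0.05, 0, -5, 0, 0.05, 0, -5.6, 0, 0.05, 0, -6, 0, 0.05, 0, -6.2, 0, 0.05, 0, -6.2, 0, 0.05, 0]
}}

```text
t: 18.35
tool_pos: [0.513, -0.0619, 0.0164]
orientation: [-3.142, 0.001, -3.079]
wrist_force: [0.7, -0.2, -1.6]
gripper_width: 0.0114
finger_force: 32.4
```

```bash
python3 - <<'E'
from h import *
s=ctrl.observe(); print(s['t'],s['tool_pos'],s['orientation'],s['wrist_force'],s['ft_torque'])
ci,im=snap("wrist","w_slide"); ct,it=snap("scene","s_slide")
c=np.zeros((480,800,3),np.uint8); c[:,:480]=cv2.resize(im[:,80:560],(480,480)); c[:320,480:]=cv2.resize(it[230:400,250:420],(320,320))
cv2.imwrite("pics/slide.png",c)
E
```

```text
18.35 [ 0.513  -0.0619  0.0164] [-3.1416  0.0009 -3.0793] [ 0.7238 -0.2402 -1.5725] [ 0.0332 -0.075   0.0177]
```

View pics/slide.png

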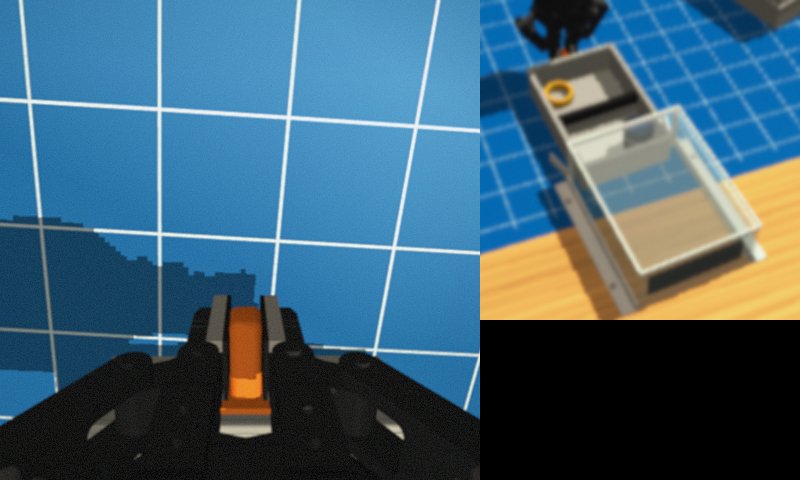

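The tray is entering the hood squarely, with the ring, bar and lens all in place. I'll keep sliding.

Call:
{"fn": "drive_tool", "kwargs": {
  "moves": [-0.2, 0, 0, 0, -0.7, 0, 0, 0, -1.5, 0, 0, 0, -2.4, 0, 0, 0, -3.4, 0, 0, 0, -4.4, 0, 0, 0, -5.4, 0, 0, 0, -6.4, 0, 0, 0, -7.4, 0, 0, 0, -8.4, 0, 0, 0, -9.4, 0, 0, 0, -10.4, 0, 0, 0, -11.4, 0, 0, 0, -12.3, 0, 0, 0, -13.1, 0, 0, 0, -13.7, 0, 0, 0, -14.2, 0, 0, 0, -14.5, 0, 0, 0, -14.5, 0, 0, 0]
}}

```text
t: 20.35
tool_pos: [0.6579, -0.0528, 0.0164]
orientation: [3.142, 0.001, -3.079]
wrist_force: [-0.3, 0.2, -1.5]
gripper_width: 0.0112
finger_force: 32.4
```

Call:
{"fn": "drive_tool", "kwargs": {
  "moves": [-0.2, 0, 0, 0, -0.4, 0, 0, 0, -0.6, 0, 0, 0, -0.8, 0, 0, 0, -1, 0, 0, 0, -1, 0, 0, 0]
}}

```text
t: 20.95
tool_pos: [0.6676, -0.0523, 0.0164]
orientation: [-3.142, 0.001, -3.079]
wrist_force: [-0.2, -1.0, -1.0]
gripper_width: 0.0108
finger_force: 32.4
```

Call:
{"fn": "drive_tool", "kwargs": {
  "moves": [-0.15, 0, 0, 0, -0.3, 0, 0, 0, -0.45, 0, 0, 0, -0.6, 0, 0, 0, -0.6, 0, 0, 0]
}}

```text
t: 21.45
tool_pos: [0.6734, -0.0519, 0.0163]
orientation: [3.142, 0.001, -3.079]
wrist_force: [-0.7, -0.6, -0.8]
gripper_width: 0.0114
finger_force: 32.4
```

Call:
{"fn": "drive_tool", "kwargs": {
  "moves": [-0.1, 0, 0, 0, -0.2, 0, 0, 0, -0.3, 0, 0, 0, -0.3, 0, 0, 0]
}}

```text
t: 21.85
tool_pos: [0.6762, -0.0517, 0.0163]
orientation: [3.142, 0.0, -3.079]
wrist_force: [-1.1, 0.2, -2.3]
gripper_width: 0.0111
finger_force: 32.5
```

Call:
{"fn": "drive_tool", "kwargs": {
  "moves": [-0.1, 0, 0, 0, -0.2, 0, 0, 0, -0.2, 0, 0, 0]
}}

```text
t: 22.15
tool_pos: [0.6782, -0.0516, 0.0163]
orientation: [3.142, 0.0, -3.079]
wrist_force: [-0.4, -0.1, -2.1]
gripper_width: 0.0107
finger_force: 32.4
```

Call:
{"fn": "drive_tool", "kwargs": {
  "moves": [-0.1, 0, 0, 0, -0.2, 0, 0, 0, -0.2, 0, 0, 0]
}}

```text
t: 22.45
tool_pos: [0.6782, -0.0516, 0.016]
orientation: [-3.142, -0.003, -3.08]
wrist_force: [-5.7, -0.4, 1.4]
gripper_width: 0.0113
finger_force: 32.7
```

Contact came at x = 0.678 with about 6 N, against an expected 0.677, so that is the rear buffer. I'll release, back straight out and rise.

Call:
{"fn": "drive_tool", "kwargs": {
  "moves": [0, 0, 0, 0, 0, 0, 0, 0, 0, 0, 0, 0, 0, 0, 0, 0, 0, 0, 0, 0],
  "hand": 0.3
}}

```text
t: 22.95
tool_pos: [0.68, -0.0514, 0.0165]
orientation: [3.142, 0.0, -3.079]
wrist_force: [-3.0, -0.0, 0.8]
gripper_width: 0.03
finger_force: 0.0
```

Call:
{"fn": "drive_tool", "kwargs": {
  "moves": [0.5, 0, 0, 0, 1.5, 0, 0, 0, 3, 0, 0, 0, 5, 0, 0, 0, 7, 0, 0, 0, 9, 0, -1, 0, 10, 0, -4, 0, 12, 0, -8, 0, 14, 0, -12, 0, 16, 0, -16, 0, 18, 0, -20, 0, 20, 0, -20, 0, 20, 0, -20, 0]
}}

```text
t: 24.25
tool_pos: [0.4798, -0.0641, 0.2185]
orientation: [-3.141, 0.004, -3.08]
wrist_force: [-0.1, 0.0, -0.9]
gripper_width: 0.0299
finger_force: 0.0
```

```bash
python3 - <<'E'
from h import *
s=ctrl.observe(); print(s['t'],s['tool_pos'],s['wrist_force'])
m0=np.array([.6955,-.0503]); th=.062; ex=np.array([np.cos(th),np.sin(th)])
def report(n,im,ci):
    hsv=cv2.cvtColor(im,cv2.COLOR_BGR2HSV); m=cv2.inRange(hsv,(4,170,90),(20,255,255)); k,l,st,ce=cv2.connectedComponentsWithStats(m)
    for i in range(1,k):
        p=pt(ci,*ce[i],.035)
        if st[i,4]>15 and abs(p[1]+.05)<.15 and .55<p[0]<.8: print(n,"orange",st[i],p[:2])
for n in ("wrist","scene","top"):
    ci,im=snap(n,n+"_end"); report(n,im,ci)
    b=m0+.097*ex
    print(n,"pred pull tip",pix(ci,[*(b-.126*ex),.038]),"root",pix(ci,[*(b-.093*ex),.038]))
# lens standing? dark blob inside the hood in the scene view, versus prediction
ci=optics.camera_info("scene"); im=cv2.imread("pics/scene_end.png"); g=im.max(2)
ey=np.array([-ex[1],ex[0]]); rel=np.array([.4868-.4393,.3324-.2825]); a=.331
loc=np.array([[np.cos(a),np.sin(a)],[-np.sin(a),np.cos(a)]])@rel; L=b+loc[0]*ex+loc[1]*ey; print("lens local",loc)
t0,t1=pix(ci,[*L,.055]),pix(ci,[*L,.009]); print("lens top/base px",t0,t1)
x,y=t0.astype(int); 
for dy in range(-12,32,4): print(y+dy,[int(v) for v in g[y+dy,x-24:x+25:4]])
E
```

```text
24.25 [ 0.4798 -0.0641  0.2185] [-0.0738  0.0317 -0.9293]
wrist orange [ 302  393   49   40 1137] [ 0.6948 -0.0521]
wrist pred pull tip [327.6193 397.4224] root [327.5726 424.324 ]
scene pred pull tip [318.4983 298.9075] root [324.3377 308.6476]
top orange [341 190   5  10  37] [ 0.685  -0.0527]
top pred pull tip [342.6299 200.4363] root [341.9849 189.2296]
lens local [0.0611 0.0318]
lens top/base px [368.5461 349.5901] [366.8326 362.182 ]
337 [95, 96, 102, 127, 142, 143, 139, 145, 192, 214, 213, 229, 239]
341 [117, 137, 144, 152, 161, 161, 139, 139, 155, 208, 209, 221, 222]
345 [146, 158, 162, 162, 152, 110, 108, 112, 137, 169, 216, 211, 229]
349 [161, 162, 162, 162, 114, 109, 109, 108, 115, 144, 192, 216, 212]
353 [162, 162, 163, 161, 105, 107, 109, 108, 111, 138, 169, 221, 181]
357 [162, 161, 162, 160, 108, 95, 97, 102, 175, 194, 137, 93, 167]
361 [161, 162, 161, 161, 100, 128, 198, 166, 101, 60, 43, 49, 138]
365 [162, 162, 165, 193, 194, 130, 81, 49, 41, 40, 39, 76, 102]
369 [176, 211, 169, 100, 60, 43, 40, 40, 40, 57, 105, 121, 136]
373 [122, 79, 50, 40, 40, 40, 44, 78, 112, 123, 164, 227, 240]
377 [43, 39, 41, 41, 53, 101, 121, 128, 177, 238, 240, 238, 238]
```

The hand-over numbers disagree by a few millimetres: the wrist picture puts the pull farther out than predicted. I'll look at the lip and buffer from straight above before deciding.

Call:
{"fn": "drive_tool", "kwargs": {
  "moves": [-2, -0.3, -3, 0.15, -4, -0.6, -6, 0.3, -6, -1, -9, 0.45, -8, -1, -12, 0.6, -10, -1.5, -13, 0.75, -12, -1.5, -13, 0.9, -14, -2, -13, 1.05, -16, -2, -13, 1.2, -18, -2.5, -13, 1.35, -20, -2.8, -13, 1.5, -20, -2.8, -13, 1.65, -20, -2.8, -13, 1.8, -20, -2.8, -13, 1.95, -20, -2.8, -13, 2.1, -20, -2.8, -13, 2.25, -20, -2.8, -13, 2.4, -20, -2.8, -13, 2.55, -20, -2.8, -13, 2.7, -20, -2.8, -13, 2.84, -20, -2.8, -13, 2.84]
}}

```text
t: 26.4
tool_pos: [0.6827, -0.0793, 0.3444]
orientation: [-3.141, 0.001, 0.364]
wrist_force: [-0.5, 0.1, -0.5]
gripper_width: 0.0298
finger_force: 0.0
```

```bash
python3 - <<'E'
from h import *
s=ctrl.observe(); print(s['t'],s['tool_pos'],s['orientation'])
ci,im=snap("wrist","w_fin")
m0=np.array([.6955,-.0503]); th=.062; ex=np.array([np.cos(th),np.sin(th)]); ey=np.array([-ex[1],ex[0]])
def prof(y,z,r):
    out=[]
    for q in r:
        u,v=pix(ci,[*(m0+q*ex+y*ey),z]); out.append((round(q*1000),*[int(t) for t in cv2.getRectSubPix(im,(3,3),(float(u),float(v))).mean((0,1))]) if 0<=u<640 and 0<=v<480 else None)
    return out
print("z=.05 y=-.035 near rear", prof(-.035,.05,np.arange(.165,.206,.002)))
print("roof edge z=.073 y=.04", prof(.04,.073,np.arange(-.02,.02,.002)))
print("pull axis z=.038", prof(-.001,.038,np.arange(-.045,.01,.002)))
E
```

```text
26.4 [ 0.6827 -0.0793  0.3444] [-3.1408  0.0014  0.3643]
z=.05 y=-.035 near rear [(165, 140, 150, 149), (167, 139, 150, 149), (169, 139, 150, 148), (171, 139, 149, 147), (173, 138, 149, 147), (175, 125, 135, 132), (177, 117, 125, 123), (179, 117, 124, 122), (181, 115, 124, 122), (183, 116, 124, 122), (185, 119, 129, 126), (187, 135, 145, 144), None, None, None, None, None, None, None, None, None]
roof edge z=.073 y=.04 [(-20, 169, 130, 77), (-18, 170, 134, 82), (-16, 172, 136, 86), (-14, 173, 140, 91), (-12, 174, 141, 93), (-10, 176, 145, 99), (-8, 176, 147, 101), (-6, 178, 150, 107), (-4, 180, 153, 112), (-2, 195, 182, 152), (0, 217, 222, 212), (2, 208, 215, 207), (4, 192, 185, 160), (6, 183, 170, 138), (8, 152, 148, 133), (10, 141, 149, 146), (12, 141, 150, 149), (14, 134, 142, 141), (16, 124, 131, 130), (18, 129, 137, 136)]
pull axis z=.038 [(-45, 169, 130, 75), (-43, 170, 134, 81), (-41, 171, 135, 85), (-39, 171, 136, 86), (-37, 171, 138, 91), (-35, 173, 140, 94), (-33, 172, 140, 96), (-31, 174, 143, 97), (-29, 175, 145, 98), (-27, 172, 145, 107), (-25, 132, 130, 148), (-23, 66, 126, 208), (-21, 40, 135, 226), (-19, 41, 137, 225), (-17, 42, 138, 225), (-15, 43, 139, 225), (-13, 42, 138, 225), (-11, 42, 139, 225), (-9, 49, 142, 225), (-7, 116, 174, 225), (-5, 194, 219, 225), (-3, 206, 221, 216), (-1, 145, 171, 189), (1, 99, 136, 182), (3, 100, 135, 176), (5, 125, 144, 159), (7, 139, 151, 152), (9, 138, 149, 149)]
```

Call:
{"fn": "drive_tool", "kwargs": {
  "moves": [2, 0.8, 0, 0, 4.5, 1.6, 0, 0, 4.5, 1.6, 0, 0, 4.5, 1.6, 0, 0]
}}

```text
t: 26.85
tool_pos: [0.7302, -0.0783, 0.3441]
orientation: [-3.141, 0.002, 0.366]
wrist_force: [0.6, 0.3, 0.9]
gripper_width: 0.0298
finger_force: 0.0
```

```bash
python3 - <<'E'
from h import *
s=ctrl.observe(); print(s['t'],s['tool_pos'],s['orientation'])
ci,im=snap("wrist","w_fin2")
m0=np.array([.6955,-.0503]); th=.062; ex=np.array([np.cos(th),np.sin(th)]); ey=np.array([-ex[1],ex[0]])
def prof(y,z,r):
    out=[]
    for q in r:
        u,v=pix(ci,[*(m0+q*ex+y*ey),z]); out.append((round(q*1000),int(cv2.getRectSubPix(im,(3,3),(float(u),float(v))).mean())))
    return out
for y in (-.04,-.01,.05): print(y,"rear z=.05", prof(y,.05,np.arange(.170,.222,.0015)))
print("front lip z=.052 y=.03", prof(.03,.052,np.arange(-.02,.03,.002)))
print("roof z=.073 y=.03", prof(.03,.073,np.arange(-.02,.02,.002)))
E
```

```text
26.85 [ 0.7302 -0.0783  0.3441] [-3.1406  0.0021  0.3659]
-0.04 rear z=.05 [(170, 143), (172, 143), (173, 144), (175, 145), (176, 144), (178, 140), (179, 129), (181, 121), (182, 119), (184, 119), (185, 124), (187, 136), (188, 142), (190, 141), (191, 142), (193, 149), (194, 154), (196, 161), (197, 180), (199, 195), (200, 189), (202, 185), (203, 204), (205, 204), (206, 176), (208, 160), (209, 159), (211, 158), (212, 157), (214, 154), (215, 153), (217, 152), (218, 154), (220, 157), (221, 161)]
-0.01 rear z=.05 [(170, 144), (172, 144), (173, 143), (175, 143), (176, 144), (178, 139), (179, 127), (181, 121), (182, 120), (184, 120), (185, 126), (187, 137), (188, 142), (190, 142), (191, 144), (193, 150), (194, 154), (196, 161), (197, 181), (199, 195), (200, 191), (202, 190), (203, 208), (205, 203), (206, 174), (208, 162), (209, 159), (211, 159), (212, 158), (214, 157), (215, 155), (217, 153), (218, 152), (220, 156), (221, 161)]
0.05 rear z=.05 [(170, 129), (172, 129), (173, 130), (175, 130), (176, 129), (178, 126), (179, 121), (181, 119), (182, 119), (184, 120), (185, 127), (187, 139), (188, 143), (190, 142), (191, 145), (193, 152), (194, 157), (196, 165), (197, 182), (199, 191), (200, 186), (202, 192), (203, 211), (205, 200), (206, 172), (208, 159), (209, 158), (211, 158), (212, 158), (214, 158), (215, 158), (217, 159), (218, 159), (220, 159), (221, 159)]
front lip z=.052 y=.03 [(-20, 99), (-18, 99), (-16, 101), (-14, 100), (-12, 99), (-10, 103), (-8, 135), (-6, 194), (-4, 208), (-2, 171), (0, 147), (2, 154), (4, 170), (6, 159), (8, 144), (10, 141), (12, 133), (14, 124), (16, 121), (18, 122), (20, 128), (22, 139), (24, 143), (26, 143), (28, 144)]
roof z=.073 y=.03 [(-20, 100), (-18, 99), (-16, 100), (-14, 100), (-12, 100), (-10, 101), (-8, 99), (-6, 99), (-4, 108), (-2, 154), (0, 208), (2, 196), (4, 157), (6, 146), (8, 162), (10, 168), (12, 149), (14, 142), (16, 136), (18, 126)]
```

```bash
python3 - <<'E'
from h import *
m0=np.array([.6955,-.0503]); th=.062; ex=np.array([np.cos(th),np.sin(th)]); ey=np.array([-ex[1],ex[0]])
for name in ("w_fin","w_fin2"):
    ci=np.load(f"pics/{name}.npy",allow_pickle=True).item(); im=cv2.imread(f"pics/{name}.png")
    L=m0+(.097+.061)*ex+.032*ey; u,v=pix(ci,[*L,.055]); print(name,"pred lens top",u,v)
    a,b=int(u),int(v); w=im[max(b-60,0):b+60,a-60:a+60].mean(2); 
    m=(cv2.GaussianBlur(w,(3,3),0)<112).astype(np.uint8); n,l,st,ce=cv2.connectedComponentsWithStats(m)
    for i in range(1,n):
        if st[i,4]>150:
            c=max(cv2.findContours((l==i).astype(np.uint8),cv2.RETR_EXTERNAL,cv2.CHAIN_APPROX_NONE)[0],key=cv2.contourArea)
            (x,y),wh,ang=cv2.minAreaRect(c); print(st[i],"ctr",x+a-60,y+max(b-60,0),"wh",wh)
    print("px for 38mm at top",np.linalg.norm(pix(ci,[*(L+.019*ey),.055])-pix(ci,[*(L-.019*ey),.055])), "base px",pix(ci,[*L,.009]))
    print(w[::8,::8].astype(int))
E
```

```text
w_fin pred lens top 317.27981861102967 9.182781713993393
[  46    0   37   38 1169] ctr 321.0 18.5 wh (37.0, 36.0)
px for 38mm at top 39.08479965732543 base px [318.1116  20.8458]
[[153 226 196 124 137 118 100 104 104 103  98 126 122 120 114]
 [163 196 185 129 143 116  98 101 104 106 105 146 150 147 120]
 [167 220 179 133 148 133  94 103 106 101  96 153 149 150 145]
 [218 227 130 142 133 152 121 101 107 104 107 146 148 148 147]
 [227 205 126 140 119 148 150  95  99 104 148 149 147 144 147]
 [216 188 127 148 119 149 152 146 147 152 150 147 151 149 148]
 [215 179 137 151 134 149 146 144 151 152 148 149 147 149 148]
 [227 137 148 140 151 151 149 151 150 149 147 147 149 150 150]
 [220 132 143 102  96 145 151 148 148 145 147 152 147 146 148]]
w_fin2 pred lens top 302.0702303920368 58.23267250816801
[  46   38   37   43 1214] ctr 306.6000061035156 59.29999542236328 wh (42.058284759521484, 35.73373031616211)
[ 25 106  38  12 257] ctr 285.5 111.5 wh (11.0, 37.0)
px for 38mm at top 37.890801376568774 base px [304.4118  64.6486]
[[164 160 160 178 176 218 167 160 162 161 157 154 153 161 163]
 [
[... 180 characters left out ...]
5 206]
 [161 155 192 183 126 144 116 120 120 132 145 146 151 155 193]
 [161 184 222 161 137 142 141 105 100 101 120 118 135 147 141]
 [155 222 194 124 139 117 116 105  98 104 117 149 132 118 125]
 [161 223 188 131 136 119  93 105  97 100  92 144 144 142 141]
 [149 195 183 131 142 120  96 106 100 106  88 151 147 147 140]
 [168 221 168 133 141 141 146 104 100  98 116 142 147 144 144]
 [215 220 122 140 123 145 143 143 101 119 145 141 148 145 144]
 [226 196 128 139 112 142 144 144 145 145 144 146 149 144 141]
 [205 180 131 144 124 144 143 143 146 146 146 143 142 143 143]
 [212 176 138 141 147 143 146 143 144 145 145 144 147 145 145]
 [228 129 135 119  93  92 115 148 142 144 144 146 143 146 143]]
```

From above, the lens is a round 36 by 42 px spot against about 38 px expected, so it is standing where predicted. The tray is home to within the measuring error, and the arm is clear of everything. I'll hand in.

```bash
python3 -c "
from workcell import ctrl
print(ctrl.close_job())"
```

```text
the job is handed in; nothing more can be done
None
```

The job is handed in at about 27 s of the 59 s limit: the top tray was set down before the hood, let go, then slid by its pull to the rear buffer (firm stop, bar about 97 mm inside, good to 2–3 mm), with the lens still standing and no contact seen with the other trays or bench items, though the fingers may have touched the hood's edge at about 3 N on release.

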